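Swap packs at the charging docks

ROBOT

A 6-joint arm with a two-finger parallel gripper is mounted at the origin on a cart in front of the work surface, level with it; the furniture and walls round the work are solid. World frame = base frame: x ahead of the robot, y to its left, z up, the work surface at z = 0. Lengths are in mm, angles in rad, forces in N, time in s.
With the tool pointing down it reaches from about 275 to 1000 mm from the base axis. Payload 8.4 kg.
Tool frame: the origin (TCP) lies midway between the tips of the shut fingers; the grasp point (between the pads) lies 19 mm behind it; z points along the fingers, y is the line along which they close (so a half turn about z gives the same grasp; the last joint's range is limited). The gripper opens to 85 mm and grips with 20 to 120 N. Pads are 22 mm wide; open, the fingers measure 114 mm over their backs; the gripper's body (76 mm by 85 mm) begins 54 mm behind the grasp point. The pads swing forward as they close: fully open they stand 13 mm farther back than shut.
Start: joints at [-1.319, 0.353, 1.633, -0, 1.155, -0.002], TCP at [156.926, -604.981, 205.581] pointing down, gripper open.
Joint ranges: [-2.63, 2.63], [-0.92, 2.1], [0.06, 2.66], [-1.3, 4.44], [0, 2.69], [-3.02, 3.02]. Speed limits (rad/s): [2.22, 2.22, 2.79, 3.14, 3.14, 3.14].

INTERFACE

Orientations are given as [roll, pitch, yaw] about the fixed x, y, z axes, in that order (R = Rz(yaw) Ry(pitch) Rx(roll)).
In Python, from rig import monitor, imaging, r gives the robot as it stands.
- The arm moves only by the tool drive_tool, never from a script. Its argument "plan" is a list of rows, each an object of numbers: "x", "y", "z": the shift along the tool's x, y, z in units of 50 mm (1.0 is 50 mm); "ax", "ay", "az": the turn, a rotation vector about the tool's x, y, z in units of 6 degrees (1.0 is 6 degrees); "hand": the finger opening in mm, from 0 to 85.4. In form: [{"x": .., "y": .., "z": .., "ax": .., "ay": .., "az": .., "hand": ..}, ...]. A call has 1 to 8 rows; each row is the pose to reach, as a shift and turn from the pose commanded when the call began, along the tool's axes at that moment; what a row does not reach only later rows make up. A row lasts 1/10 s, in which the tool goes at most 50 mm and 8.59 degrees, less where a joint would pass 70% of its speed; a pose out of reach is approached as far as the arm can. A call with a gripper value outside its range is refused whole. The fingers move at their own pace and stop on an object; "grip_force" is the grip in N (left out, the last holds). Time passes only in rows, so rows that repeat a pose let the fingers close. It gives the time, the measured TCP pose, the force, the opening and the grip force at its end, in the units of the state.
- monitor.sense(): the state, without advancing time (a new reading comes with each control period).
- imaging.grab_frame(name): name is "scene" or "top"; returns the picture (400x640x3 uint8, red, green, blue); there is no depth.
- imaging.camera_info(name): a dict with "mtx" (3x3 intrinsics, pixels), "R" (3x3) and "t" (3): a world point X has camera coordinates R X + t. Camera axes: x right, y down, z forward; pixel columns grow to the right and rows downward; lengths in mm; the calibration is good to about 2 mm. A picture is of the moment at which its call begins. camera_info takes no time and is no camera call.
- r.sign_off(): hands the job in; it is judged then, once.
The state is a dict: "clock": time; "qpos": joint angles; "qvel": joint speeds; "joint_efforts": joint torques, N m; "eef_pos": TCP position; "tcp_rot": TCP orientation; "contact_force": force on the tool from outside, world axes, zero at the start; "wrist_torque": the same for the moment, N m; "opening": opening from 0.0 (shut) to 1.0 (fully open); "grasp_force": force on a finger pad.
Only numpy, scipy, OpenCV 4.12 (cv2) and the standard library are available. Lean on these libraries where they do the work, as an engineer would, in place of code of your own. Each camera call takes 0.05 s, during which the arm holds its last target. There are 200 camera calls.

TASK

Put the flat red battery pack on charge: slide it along the rail of its dock until it is fully home and the spring catch clicks and holds it. Then take the charged green pack off charge: press down the yellow catch pad of its dock so that the pack springs out, and leave it standing loose on its rail with the red one still latched.

Things in the scene. Friction and masses are not known exactly. Their poses are not given: they have to be found in the camera images.
- red_pack_center (a point): Centre of the flat red battery pack (100 x 50 x 62 mm, red above, black below, 0.35 kg), loose on the rail of its dock, 35 to 55 mm short of home. x along the rail toward home, z up; this point is 31 mm below the pack's top, 47 mm above the table. Rails either side (tops 31 mm above the table) lap over its foot: it slides but cannot be lifted. Rear face (-x, 50 mm from here) free.
- red_dock_pad (a point): Top centre of the yellow catch pad at the far end of the red pack's fixed grey dock (245 x 94 mm); 56 mm above the table. x along the rail, open end to pad; z up. Home: pack centre at x = -87 mm here; the solid end stop lies 5 mm farther in. A spring ejector pushes back over the last 28 mm (2 to 3 N), so a pack let go before the catch clicks comes out again. Sliding it takes up to 10 N.
- green_pack_center (a point): Centre of the charged green battery pack, same shape as the red one with a green upper shell. It starts home in its own dock, pressed against the catch by the ejector.
- green_dock_pad (a point): Top centre of the yellow catch pad (40 x 44 mm, 56 mm above the table) at the far end of the green pack's dock; that dock is like the red one's, same axes. The pad yields straight down up to 9 mm against a spring (2 N at first, 4 N at the bottom); 6 to 7 mm frees the pack, which springs back about 30 mm and stays on the rail. The pad rises when let go.

How it is judged (in metres and radians):
On the way, in this order (a step that is already met when the one before it is completed fails the run):
1. the red pack is slid fully home in its dock while the green one is still latched (x of red_pack_center in the frame of red_dock_pad above -0.092 m and x of green_pack_center in the frame of green_dock_pad above -0.095 m), for 0.2 s.
2. the green pack has sprung out of its catch (x of green_pack_center in the frame of green_dock_pad below -0.102 m), for 0.1 s.
At the end, for the whole second after the job is handed in: The red pack rests home in its dock, held by its catch (centre no more than 92 mm behind its pad centre), and the green pack stands upright on the rail of its own dock, out of the catch (centre 102 to 190 mm behind its pad centre). The red pack went home first (x of red_pack_center in the frame of red_dock_pad above -0.092 m and horizontal distance between red_pack_center and red_dock_pad below 0.095 m and x of green_pack_center in the frame of green_dock_pad below -0.102 m and horizontal distance between green_pack_center and green_dock_pad below 0.19 m and height (world z) of green_pack_center between 0.04 and 0.056 m and angle between green_pack_center's own z axis and vertical below 0.17 rad); the robot touches nothing.
It also fails if it takes over 40 s, if anything falls off the work surface, if the arm or the gripper's body presses on something with over 40 N, if the wrist force passes 120 N, or if a joint passes its speed limit or range.

## Working session

There is one attempt and no reset: what is moved stays moved. The work goes in short steps, Python scripts to look and compute and a tool call to move; the robot and the scene stay as the last step left them, time stands still between calls to the robot, and variables do not carry over. Pictures are saved under pics/ and viewed, at most 10 in all, crops included, and the job is handed in when it is done.

Besides the shell and the picture viewer there is one more tool, called after "Emit:" as a command line: name --argument value ..., lists and objects as JSON in quotes. drive_tool: Moves the arm, as the interface text tells. Its arguments: {"type":"object","properties":{"plan":{"type":"array","items":{"type":"object","properties":{"x":{"type":"number"},"y":{"type":"number"},"z":{"type":"number"},"ax":{"type":"number"},"ay":{"type":"number"},"az":{"type":"number"},"hand":{"type":"number"}}}},"grip_force":{"type":"number"}},"required":["plan"]}

```bash
mkdir -p pics
python3 - <<'E'
from rig import monitor, imaging, r
import cv2
for n in("scene","top"):
    cv2.imwrite(f"pics/{n}0.png",imaging.grab_frame(n)[:,:,::-1])
    c=imaging.camera_info(n);print(n,c)
s=monitor.sense();print(s)
E
```

```text
scene {'mtx': array([[416.09528442,   0.        , 319.48495896],
       [  0.        , 416.09528442, 198.25340316],
       [  0.        ,   0.        ,   1.        ]]), 'R': array([[ 0.92061813, -0.39042055,  0.00583561],
       [-0.30225627, -0.72202753, -0.62234829],
       [ 0.24719104,  0.57118127, -0.78271869]]), 't': array([-580.958062  ,   -3.71728952,  967.72225586])}
top {'mtx': array([[417.23816195,   0.        , 318.003058  ],
       [  0.        , 417.23816195, 196.76006396],
       [  0.        ,   0.        ,   1.        ]]), 'R': array([[ 0.02557081, -0.99904126,  0.0355344 ],
       [-0.99575639, -0.02859799, -0.08747212],
       [ 0.08840447, -0.03314688, -0.99553299]]), 't': array([-314.48541983,  496.18933168,  886.43433254])}
{'clock': 0.1, 'qpos': array([-1.31937878e+00,  3.53591706e-01,  1.63405778e+00,  1.88251617e-05,
        1.15523325e+00, -2.38663440e-03]), 'qvel': array([ 0.00065788, -0.00041641, -0.00356005, -0.0015791 , -0.00020632,
       -0.00010646]), 'joint_efforts': array([ 7.15470906e-04, -6.06359410e+01, -3.42819357e+01, -3.11258475e-05,
        3.89440553e-03,  4.04929850e-06]), 'eef_pos': array([ 156.82695466, -604.51717779,  204.92963559]), 'tcp_rot': array([-3.14030262e+00, -2.02920128e-05,  2.53796561e-01]), 'contact_force': array([-0.15339189, -0.04078189, -0.09826092]), 'wrist_torque': array([0.02038295, 0.03718612, 0.01110277]), 'grasp_force': 0.0, 'opening': 1.0006267470949155}
```

View pics/scene0.png

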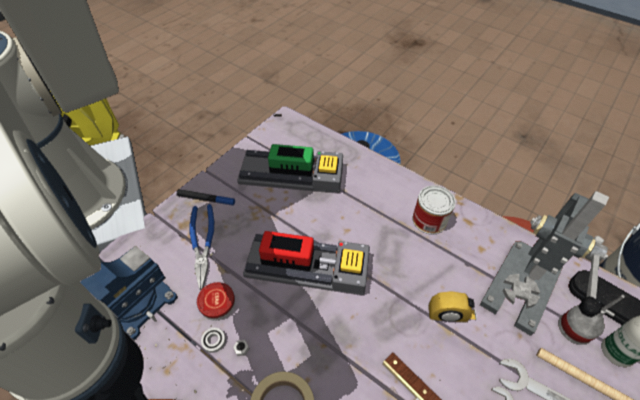

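View pics/top0.png

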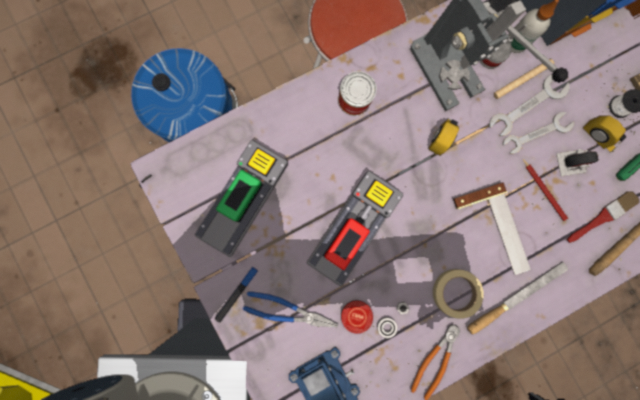

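The top view shows the yellow pads at about (262,161) for green and (378,193) for red. The red pack is at about (347,243) and the green pack at about (239,195). I'll segment by colour and intersect the rays at the known heights.

```bash
cat > h.py <<'E'
from rig import monitor, imaging, r
import cv2, numpy as np
def ray(n,uv,z):
    c=imaging.camera_info(n);R,t=c["R"],c["t"]
    d=R.T@np.linalg.solve(c["mtx"],[uv[0],uv[1],1]);o=-R.T@t
    return (o+d*(z-o[2])/d[2])[:2]
def proj(n,X):
    c=imaging.camera_info(n);p=c["mtx"]@(c["R"]@np.array(X,float)+c["t"]);return p[:2]/p[2]
HS={"yellow":((22,120,120),(34,255,255)),"red":((0,150,90),(6,255,255)),"green":((50,100,50),(80,255,255))}
def blob(n,img,col,near,rad=35):
    h=cv2.cvtColor(img,cv2.COLOR_RGB2HSV);m=cv2.inRange(h,*HS[col])
    if col=="red": m|=cv2.inRange(h,(175,150,90),(180,255,255))
    k=np.zeros_like(m);cv2.circle(k,near,rad,255,-1);m&=k
    m=cv2.morphologyEx(m,cv2.MORPH_CLOSE,np.ones((7,7)))
    cs=cv2.findContours(m,cv2.RETR_EXTERNAL,cv2.CHAIN_APPROX_NONE)[0]
    return cv2.convexHull(max(cs,key=cv2.contourArea))[:,0,:].astype(float)
def rect(n,img,col,near,z,rad=35):
    P=np.array([ray(n,p,z) for p in blob(n,img,col,near,rad)])
    return cv2.minAreaRect(P.astype(np.float32))
E
python3 - <<'E'
from h import *
for n,L in (("top",[("yellow",(262,161),56,20),("yellow",(378,193),56,20),("green",(239,195),78,35),("red",(347,243),78,35)]),
            ("scene",[("yellow",(328,163),56,20),("yellow",(351,261),56,20),("green",(290,157),78,35),("red",(286,249),78,35)])):
    img=imaging.grab_frame(n)
    for c,p,z,rad in L: print(n,c,rect(n,img,c,p,z,rad))
img=imaging.grab_frame("top")[120:300,180:420,::-1]
cv2.imwrite("pics/t1.png",cv2.resize(img,(800,600),interpolation=2))
E
```

```text
top yellow ((574.2185668945312, -176.80255126953125), (46.37712097167969, 42.140724182128906), 60.53054428100586)
top yellow ((513.140625, -429.90997314453125), (45.67942428588867, 41.962684631347656), 57.691856384277344)
top green ((505.1317443847656, -135.07899475097656), (60.458274841308594, 109.33954620361328), 60.30293273925781)
top red ((406.34564208984375, -361.4071044921875), (51.700565338134766, 99.60874938964844), 57.93644332885742)
scene yellow ((574.3932495117188, -180.81744384765625), (49.59422302246094, 40.9324836730957), 60.364627838134766)
scene yellow ((513.6328735351562, -433.5393371582031), (47.138702392578125, 40.55753707885742), 57.204002380371094)
scene green ((500.839111328125, -151.83526611328125), (72.10630798339844, 114.51131439208984), 60.53691482543945)
scene red ((402.828369140625, -370.7586364746094), (63.33672332763672, 99.64136505126953), 57.93851089477539)
```

View pics/t1.png

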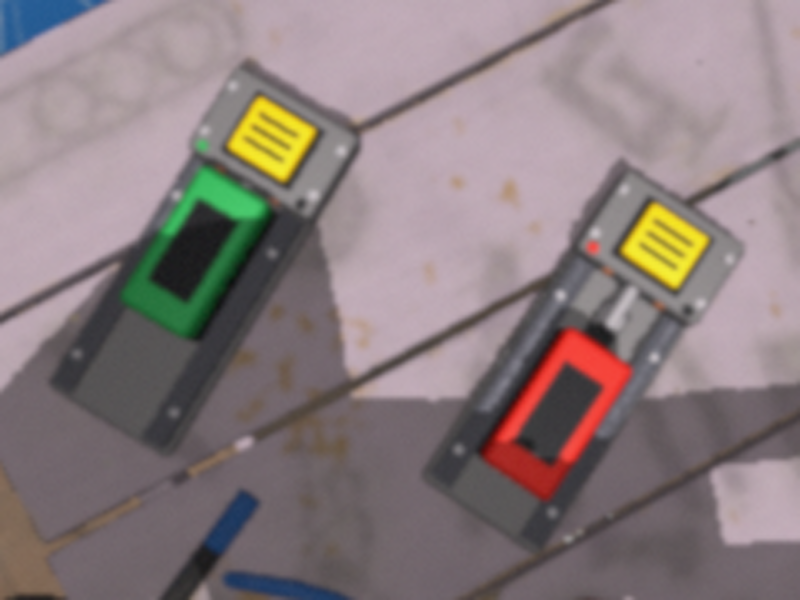

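The detections agree with each other: the pads come out about 46x42 mm (40x44 given), and the red pack is about 127 mm behind its pad, so 40 mm short of home. The rail headings are about -32.2° for red and -29.5° for green. Next I shut the fingers and go behind the red pack with tool y along the rail.

Emit:
drive_tool --plan '[{"x": 4.8, "y": -4.72, "az": -7.2, "hand": 0}, {"x": 4.8, "y": -4.72, "az": -7.2, "hand": 0}, {"x": 4.8, "y": -4.72, "az": -7.2, "hand": 0}, {"x": 4.8, "y": -4.72, "az": -7.2, "hand": 0}, {"x": 4.8, "y": -4.72, "az": -7.2, "hand": 0}, {"x": 4.8, "y": -4.72, "az": -7.2, "hand": 0}, {"x": 4.8, "y": -4.72, "az": -7.2, "hand": 0}, {"x": 4.8, "y": -4.72, "az": -7.2, "hand": 0}]'

```text
invalid input
```

Emit:
drive_tool --plan '[{"x": 0.6, "y": -0.6, "z": 0, "ax": 0, "ay": 0, "az": -1, "hand": 0}, {"x": 1.2, "y": -1.2, "z": 0, "ax": 0, "ay": 0, "az": -2, "hand": 0}]' --grip_force 40

```text
clock: 0.45
eef_pos: [199.9, -531.3, 205.1]
tcp_rot: [-3.141, -0.0, 0.465]
contact_force: [1.6, 0.4, -0.4]
opening: 0.692
grasp_force: 0.0
```

Emit:
drive_tool --plan '[{"x": 0.7, "y": -0.45, "z": 0, "ax": 0, "ay": 0, "az": -0.9, "hand": 0}, {"x": 1.4, "y": -0.9, "z": 0, "ax": 0, "ay": 0, "az": -1.8, "hand": 0}, {"x": 2.1, "y": -1.35, "z": 0, "ax": 0, "ay": 0, "az": -2.7, "hand": 0}, {"x": 2.8, "y": -1.8, "z": 0, "ax": 0, "ay": 0, "az": -3.6, "hand": 0}, {"x": 3.5, "y": -2.2, "z": 0, "ax": 0, "ay": 0, "az": -4.4, "hand": 0}, {"x": 4.25, "y": -2.7, "z": 0, "ax": 0, "ay": 0, "az": -5.2, "hand": 0}, {"x": 4.25, "y": -2.7, "z": 0, "ax": 0, "ay": 0, "az": -5.2, "hand": 0}]'

```text
clock: 1.15
eef_pos: [331.3, -312.2, 205.6]
tcp_rot: [-3.141, -0.001, 1.014]
contact_force: [-1.8, -1.0, 0.6]
opening: 0.002
grasp_force: 0.0
```

Emit:
drive_tool --plan '[{"x": -0.08, "y": 0, "z": 0.8, "ax": 0, "ay": 0, "az": 0, "hand": 0}, {"x": -0.08, "y": 0, "z": 1.6, "ax": 0, "ay": 0, "az": 0, "hand": 0}, {"x": -0.08, "y": 0, "z": 2.4, "ax": 0, "ay": 0, "az": 0, "hand": 0}, {"x": -0.08, "y": 0, "z": 3.1, "ax": 0, "ay": 0, "az": 0, "hand": 0}, {"x": -0.08, "y": 0, "z": 3.1, "ax": 0, "ay": 0, "az": 0, "hand": 0}, {"x": -0.08, "y": 0, "z": 3.1, "ax": 0, "ay": 0, "az": 0, "hand": 0}]'

```text
clock: 1.75
eef_pos: [327.3, -319.7, 50.8]
tcp_rot: [-3.14, -0.0, 1.007]
contact_force: [0.3, 0.5, 0.8]
opening: 0.003
grasp_force: 0.0
```

Run:
```python
from h import *
f=imaging.grab_frame("scene");s=monitor.sense();print(s["eef_pos"],s["contact_force"])
cv2.imwrite("pics/s2.png",cv2.resize(f[190:310,200:400,::-1],(800,480),interpolation=2))
print(proj("scene",s["eef_pos"]))
```

```text
[ 328.12078471 -320.37616475   51.79053568] [-0.00090641  0.07868737  0.32743131]
[242.09397865 246.75235027]
```

View pics/s2.png

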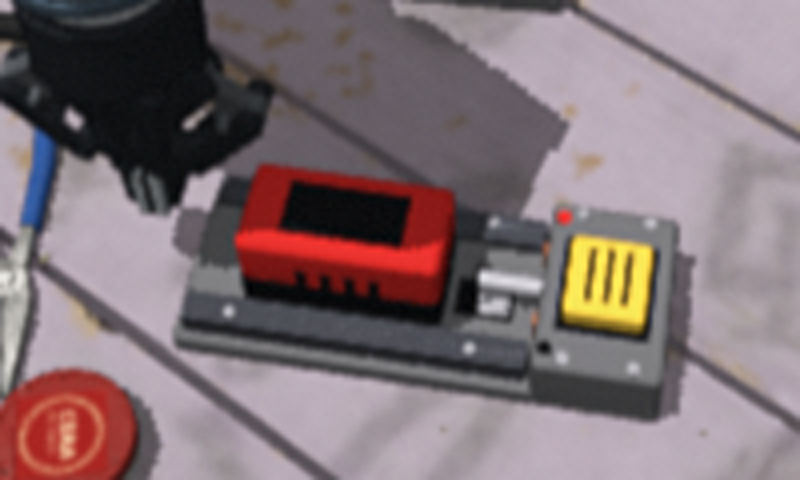

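The closed fingertips are at crop (155,195), behind the pack's rear face, and the knuckles are well above the pack. The tip is about 4 mm off the centreline, so I correct that and push.

Emit:
drive_tool --plan '[{"x": 0.08, "y": 0.2, "z": 0, "ax": 0, "ay": 0, "az": 0, "hand": 0}, {"x": 0.08, "y": 0.4, "z": 0, "ax": 0, "ay": 0, "az": 0, "hand": 0}, {"x": 0.08, "y": 0.55, "z": 0, "ax": 0, "ay": 0, "az": 0, "hand": 0}, {"x": 0.08, "y": 0.7, "z": 0, "ax": 0, "ay": 0, "az": 0, "hand": 0}, {"x": 0.08, "y": 0.8, "z": 0, "ax": 0, "ay": 0, "az": 0, "hand": 0}, {"x": 0.08, "y": 0.9, "z": 0, "ax": 0, "ay": 0, "az": 0, "hand": 0}, {"x": 0.08, "y": 1.0, "z": 0, "ax": 0, "ay": 0, "az": 0, "hand": 0}, {"x": 0.08, "y": 1.1, "z": 0, "ax": 0, "ay": 0, "az": 0, "hand": 0}]'

```text
clock: 2.6
eef_pos: [375.5, -344.8, 50.3]
tcp_rot: [-3.139, -0.0, 1.008]
contact_force: [-4.7, 3.4, 4.1]
opening: 0.002
grasp_force: 3.0
```

```bash
cat > m.py <<'E'
from h import *
s=monitor.sense();p=s["eef_pos"];print(p,s["contact_force"])
f=imaging.grab_frame("top")
u=np.array([.846,-.533]);n=np.array([.533,.846]);pad=np.array([513.2,-431])
c=np.array(rect("top",f,"red",(357,230),78,38)[0]);
for a in(p[:2],c): print((a-pad)@u,(a-pad)@n)
g=np.array(rect("top",f,"green",(239,195),78)[0]);print("green",(g-[574.3,-178])@[.870,-.492])
E
python3 m.py
```

```text
[ 375.45763925 -344.81822078   50.29565732] [-4.69490076  3.3615133   4.14305047]
-162.4649255120521 -0.5068930611528499
-66.45988646240238 1.3827909606933322
green -81.15901135253903
```

In contact at about 6 N; roughly 17 mm is left to home.

Emit:
drive_tool --plan '[{"x": 0, "y": 0.1, "z": 0, "ax": 0, "ay": 0, "az": 0, "hand": 0}, {"x": 0, "y": 0.18, "z": 0, "ax": 0, "ay": 0, "az": 0, "hand": 0}, {"x": 0, "y": 0.26, "z": 0, "ax": 0, "ay": 0, "az": 0, "hand": 0}, {"x": 0, "y": 0.32, "z": 0, "ax": 0, "ay": 0, "az": 0, "hand": 0}, {"x": 0, "y": 0.36, "z": 0, "ax": 0, "ay": 0, "az": 0, "hand": 0}, {"x": 0, "y": 0.36, "z": 0, "ax": 0, "ay": 0, "az": 0, "hand": 0}]'

```text
clock: 3.25
eef_pos: [391.0, -354.7, 50.3]
tcp_rot: [-3.14, -0.0, 1.008]
contact_force: [-2.5, 1.0, 0.0]
opening: -0.0
grasp_force: 1.8
```

```bash
python3 m.py
python3 - <<'E'
from h import *
f=imaging.grab_frame("scene")
cv2.imwrite("pics/s3.png",cv2.resize(f[190:310,200:400,::-1],(800,480),interpolation=2))
E
```

```text
[ 391.04594886 -354.72261345   50.28546445] [-2.47935727  1.01229346  0.04786265]
-143.99817429331748 -0.5774402403282299
-44.96308214111332 -11.318906976318384
green -81.07508093261714
```

View pics/s3.png

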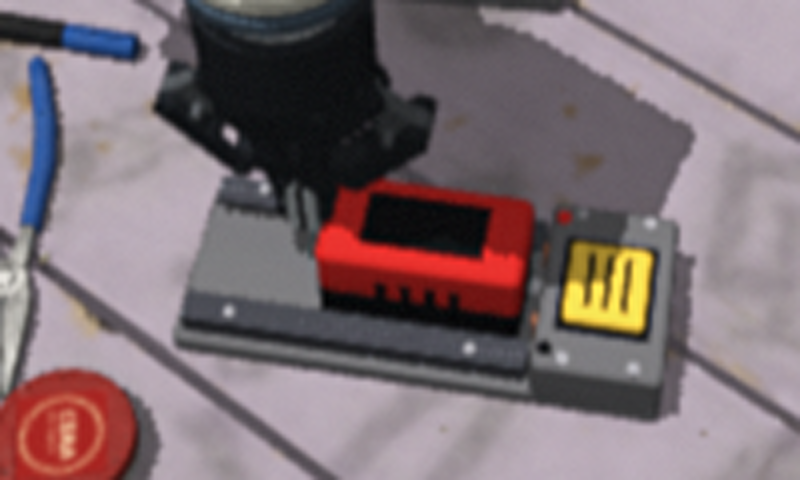

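The pack's front edge is at crop (530,255), nearly at the pad block. The indicator at (565,218) is still red, so I push on gently.

Emit:
drive_tool --plan '[{"x": 0, "y": 0.04, "z": 0, "ax": 0, "ay": 0, "az": 0, "hand": 0}, {"x": 0, "y": 0.08, "z": 0, "ax": 0, "ay": 0, "az": 0, "hand": 0}, {"x": 0, "y": 0.08, "z": 0, "ax": 0, "ay": 0, "az": 0, "hand": 0}]'

```text
clock: 3.65
eef_pos: [395.1, -357.4, 50.6]
tcp_rot: [3.141, 0.0, 1.008]
contact_force: [-3.4, 2.2, -1.1]
opening: 0.003
grasp_force: 1.4
```

Emit:
drive_tool --plan '[{"x": 0, "y": 0.03, "z": 0, "ax": 0, "ay": 0, "az": 0, "hand": 0}, {"x": 0, "y": 0.06, "z": 0, "ax": 0, "ay": 0, "az": 0, "hand": 0}, {"x": 0, "y": 0.06, "z": 0, "ax": 0, "ay": 0, "az": 0, "hand": 0}]'

```text
clock: 3.95
eef_pos: [397.5, -358.9, 50.6]
tcp_rot: [3.142, -0.0, 1.008]
contact_force: [-2.4, 2.5, -0.1]
opening: 0.003
grasp_force: 1.6
```

Run:
```python
from h import *
f=imaging.grab_frame("scene")
for v in range(241,247): print(f[v,338:345].tolist())
```

```text
[[88, 82, 85], [76, 73, 73], [73, 67, 65], [76, 70, 68], [79, 74, 74], [81, 76, 79], [86, 80, 86]]
[[73, 67, 70], [73, 60, 62], [93, 56, 55], [96, 56, 57], [83, 60, 62], [69, 67, 69], [78, 78, 81]]
[[66, 56, 57], [89, 46, 46], [130, 35, 34], [134, 30, 31], [111, 44, 45], [76, 65, 66], [82, 84, 87]]
[[65, 52, 54], [92, 40, 40], [134, 26, 24], [141, 24, 22], [120, 39, 39], [78, 63, 65], [74, 76, 79]]
[[61, 55, 57], [75, 45, 45], [112, 37, 36], [120, 36, 35], [100, 50, 51], [70, 63, 65], [66, 67, 70]]
[[61, 60, 63], [63, 58, 60], [77, 55, 57], [81, 57, 58], [70, 62, 64], [65, 66, 69], [64, 66, 69]]
```

Emit:
drive_tool --plan '[{"x": 0, "y": 0.04, "z": 0, "ax": 0, "ay": 0, "az": 0, "hand": 0}, {"x": 0, "y": 0.06, "z": 0, "ax": 0, "ay": 0, "az": 0, "hand": 0}, {"x": 0, "y": 0.06, "z": 0, "ax": 0, "ay": 0, "az": 0, "hand": 0}]'

```text
clock: 4.3
eef_pos: [397.8, -358.7, 50.1]
tcp_rot: [-3.136, -0.001, 1.008]
contact_force: [-9.7, 6.5, 5.9]
opening: -0.002
grasp_force: 5.9
```

Run:
```python
from h import *
f=imaging.grab_frame("scene")
print(f[244,341]);
cv2.imwrite("pics/s4.png",cv2.resize(f[190:310,200:400,::-1],(800,480),interpolation=2))
```

```text
[141  25  22]
```

View pics/s4.png

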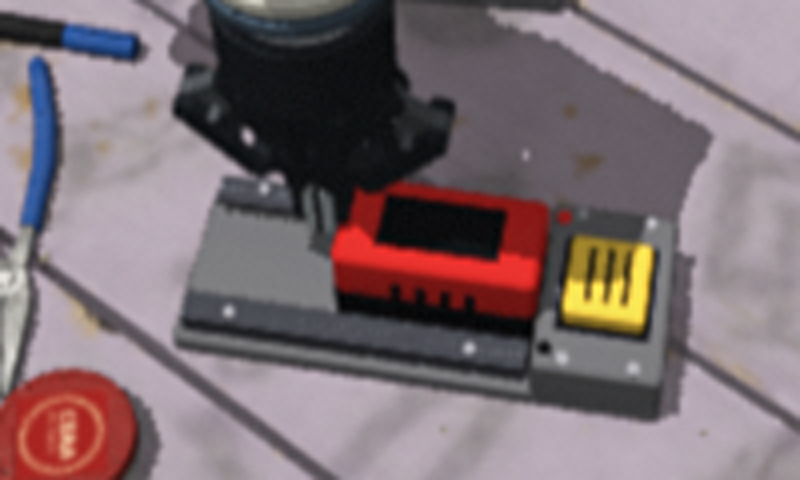

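The pack is now tight against the pad block (front edge about (548,255)) and the force is rising. I push a little more to tell the end stop from the catch.

Emit:
drive_tool --plan '[{"x": 0, "y": 0.04, "z": 0, "ax": 0, "ay": 0, "az": 0, "hand": 0}, {"x": 0, "y": 0.08, "z": 0, "ax": 0, "ay": 0, "az": 0, "hand": 0}, {"x": 0, "y": 0.08, "z": 0, "ax": 0, "ay": 0, "az": 0, "hand": 0}]'

```text
clock: 4.65
eef_pos: [398.0, -358.8, 49.9]
tcp_rot: [-3.129, -0.001, 1.008]
contact_force: [-21.9, 12.4, 17.4]
opening: -0.001
grasp_force: 12.2
```

Force went to 25 N with no motion, so this is the solid end stop. I back off and check that the catch holds.

Emit:
drive_tool --plan '[{"x": 0, "y": -0.3, "z": 0, "ax": 0, "ay": 0, "az": 0, "hand": 0}, {"x": 0, "y": -0.8, "z": 0, "ax": 0, "ay": 0, "az": 0, "hand": 0}, {"x": 0, "y": -1.0, "z": -0.5, "ax": 0, "ay": 0, "az": 0, "hand": 0}, {"x": 0, "y": -1.0, "z": -1.3, "ax": 0, "ay": 0, "az": 0, "hand": 0}, {"x": 0, "y": -1.0, "z": -2.0, "ax": 0, "ay": 0, "az": 0, "hand": 0}, {"x": 0, "y": -1.0, "z": -2.0, "ax": 0, "ay": 0, "az": 0, "hand": 0}]'

```text
clock: 5.25
eef_pos: [364.5, -339.0, 155.7]
tcp_rot: [3.131, 0.002, 1.008]
contact_force: [-0.0, 0.4, -1.2]
opening: 0.004
grasp_force: 0.0
```

Run:
```python
from h import *
f=imaging.grab_frame("scene");print(monitor.sense()["eef_pos"])
cv2.imwrite("pics/s5.png",cv2.resize(f[190:310,200:400,::-1],(800,480),interpolation=2))
```

```text
[ 363.46340542 -338.0573122   153.5240119 ]
```

View pics/s5.png

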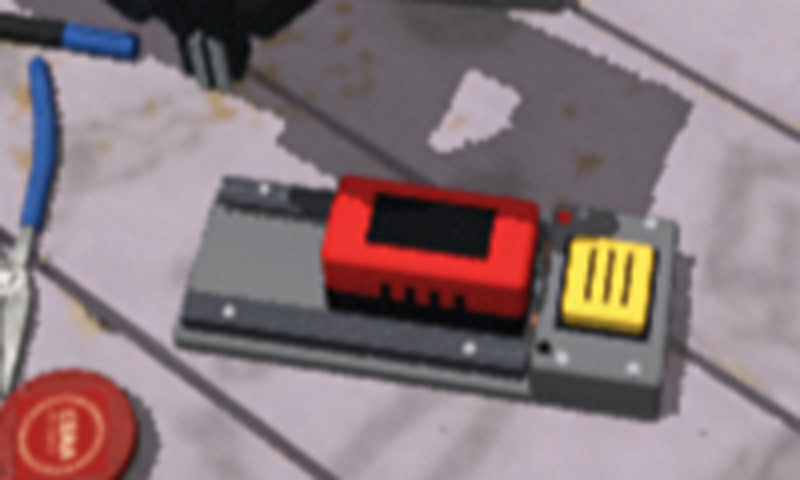

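The red pack sprang back about 5 mm from the stop (front edge now (538,255)) and is holding there, so it is latched. Next is the green pad.

Emit:
drive_tool --plan '[{"x": 0.7, "y": 0.28, "z": 0, "ax": 0, "ay": 0, "az": 0, "hand": 0}, {"x": 1.4, "y": 0.56, "z": 0, "ax": 0, "ay": 0, "az": 0, "hand": 0}, {"x": 2.1, "y": 0.84, "z": 0, "ax": 0, "ay": 0, "az": 0, "hand": 0}, {"x": 2.8, "y": 1.12, "z": 0, "ax": 0, "ay": 0, "az": 0, "hand": 0}, {"x": 3.5, "y": 1.4, "z": 0, "ax": 0, "ay": 0, "az": 0, "hand": 0}, {"x": 4.2, "y": 1.7, "z": 0, "ax": 0, "ay": 0, "az": 0, "hand": 0}, {"x": 4.95, "y": 1.98, "z": 0, "ax": 0, "ay": 0, "az": -0.4, "hand": 0}, {"x": 4.95, "y": 1.98, "z": 0, "ax": 0, "ay": 0, "az": -0.4, "hand": 0}]'

```text
clock: 6.1
eef_pos: [580.7, -176.8, 149.5]
tcp_rot: [3.14, -0.002, 1.054]
contact_force: [0.6, -1.3, 0.6]
opening: 0.002
grasp_force: 0.0
```

Emit:
drive_tool --plan '[{"x": 0, "y": 0, "z": 0.6, "ax": 0, "ay": 0, "az": 0, "hand": 0}, {"x": 0, "y": 0, "z": 1.2, "ax": 0, "ay": 0, "az": 0, "hand": 0}, {"x": 0, "y": 0, "z": 1.6, "ax": 0, "ay": 0, "az": 0, "hand": 0}, {"x": 0, "y": 0, "z": 1.6, "ax": 0, "ay": 0, "az": 0, "hand": 0}, {"x": 0, "y": 0, "z": 1.6, "ax": 0, "ay": 0, "az": 0, "hand": 0}]'

```text
clock: 6.6
eef_pos: [576.5, -179.7, 70.2]
tcp_rot: [-3.141, 0.0, 1.049]
contact_force: [-0.4, 0.0, 1.2]
opening: 0.0
grasp_force: 0.0
```

Run:
```python
from h import *
s=monitor.sense();print(s["eef_pos"],s["contact_force"])
f=imaging.grab_frame("scene")
cv2.imwrite("pics/s6.png",cv2.resize(f[100:220,220:420,::-1],(800,480),interpolation=2))
```

```text
[ 576.51214259 -179.6694095    70.19964836] [-0.35075365  0.00867186  1.17975859]
```

View pics/s6.png

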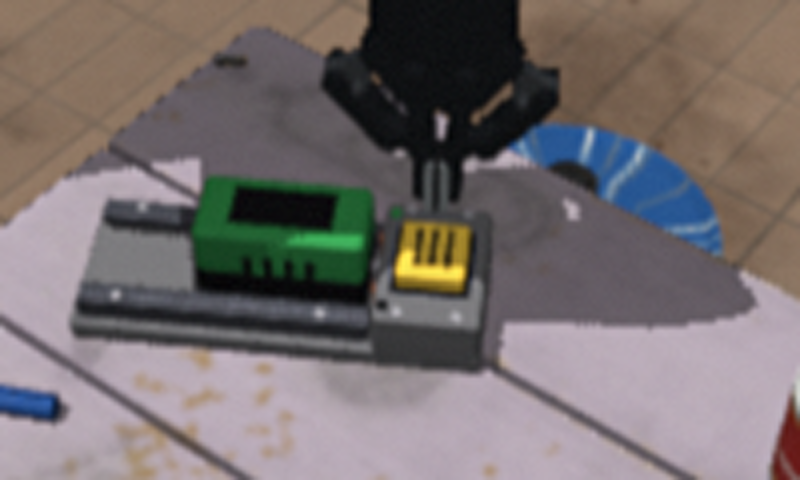

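Run:
```python
from h import *
s=monitor.sense();p=s["eef_pos"]
for q in (p,[p[0],p[1],56],[574.3,-178.5,56]): print((proj("scene",q)-[220,100])*4)
```

```text
[434.84745386 231.10544449]
[434.24171908 249.34848414]
[428.62334088 249.22481961]
```

Emit:
drive_tool --plan '[{"x": 0, "y": 0, "z": 0.15, "ax": 0, "ay": 0, "az": 0, "hand": 0}, {"x": 0, "y": 0, "z": 0.3, "ax": 0, "ay": 0, "az": 0, "hand": 0}, {"x": 0, "y": 0, "z": 0.36, "ax": 0, "ay": 0, "az": 0, "hand": 0}, {"x": 0, "y": 0, "z": 0.36, "ax": 0, "ay": 0, "az": 0, "hand": 0}]'

```text
clock: 7.05
eef_pos: [576.5, -179.3, 52.1]
tcp_rot: [-3.141, 0.0, 1.05]
contact_force: [-0.4, 0.2, 0.5]
opening: 0.001
grasp_force: 0.0
```

Run:
```python
from h import *
f=imaging.grab_frame("scene")
cv2.imwrite("pics/s7.png",cv2.resize(f[130:190,270:370,::-1],(800,480),interpolation=2))
```

```text
(no output)
```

View pics/s7.png

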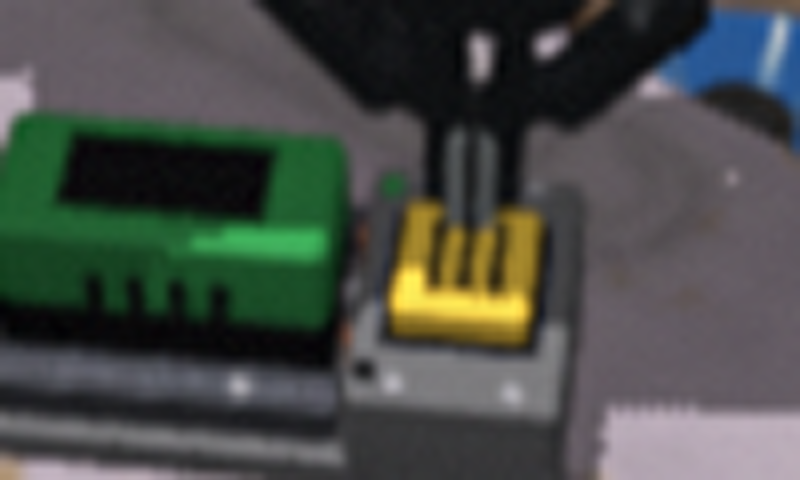

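The fingertips (470,225) are over the pad but not yet touching it. I continue down, watching the force.

Emit:
drive_tool --plan '[{"x": 0, "y": 0, "z": 0.08, "ax": 0, "ay": 0, "az": 0, "hand": 0}, {"x": 0, "y": 0, "z": 0.16, "ax": 0, "ay": 0, "az": 0, "hand": 0}, {"x": 0, "y": 0, "z": 0.16, "ax": 0, "ay": 0, "az": 0, "hand": 0}]'

```text
clock: 7.4
eef_pos: [576.4, -179.3, 44.0]
tcp_rot: [-3.141, 0.0, 1.05]
contact_force: [-0.1, 0.0, 0.1]
opening: 0.0
grasp_force: 0.0
```

```bash
cat > g.py <<'E'
from h import *
f=imaging.grab_frame("scene");s=monitor.sense();print(s["eef_pos"],s["contact_force"])
g=blob("scene",f,"green",(285,157),40);print(g.min(0),g.max(0))
E
python3 g.py
```

```text
[ 576.57180429 -179.32995437   44.23472537] [-0.16779812 -0.42931202 -0.57749464]
[268. 145.] [319. 170.]
```

Emit:
drive_tool --plan '[{"x": 0, "y": 0, "z": 0.06, "ax": 0, "ay": 0, "az": 0, "hand": 0}, {"x": 0, "y": 0, "z": 0.1, "ax": 0, "ay": 0, "az": 0, "hand": 0}, {"x": 0, "y": 0, "z": 0.1, "ax": 0, "ay": 0, "az": 0, "hand": 0}]'

```text
clock: 7.75
eef_pos: [576.6, -179.4, 39.2]
tcp_rot: [-3.141, 0.0, 1.05]
contact_force: [-0.3, -1.6, -0.1]
opening: 0.003
grasp_force: 0.0
```

Emit:
drive_tool --plan '[{"x": 0, "y": 0, "z": 0.06, "ax": 0, "ay": 0, "az": 0, "hand": 0}, {"x": 0, "y": 0, "z": 0.1, "ax": 0, "ay": 0, "az": 0, "hand": 0}, {"x": 0, "y": 0, "z": 0.1, "ax": 0, "ay": 0, "az": 0, "hand": 0}]'

```text
clock: 8.05
eef_pos: [576.6, -179.3, 34.2]
tcp_rot: [-3.141, 0.0, 1.05]
contact_force: [0.5, 0.6, 0.4]
opening: -0.0
grasp_force: 0.0
```

```bash
python3 g.py
```

```text
[ 576.69550974 -179.38491913   34.38912279] [0.3973499  0.1719042  0.33582159]
[268. 145.] [319. 170.]
```

No contact force yet, so I check the pad and fingertip pixels numerically.

Run:
```python
from h import *
f=imaging.grab_frame("scene");h=cv2.cvtColor(f,cv2.COLOR_RGB2HSV)
old=cv2.cvtColor(cv2.imread("pics/scene0.png"),cv2.COLOR_BGR2HSV)
def show(h):
    m=cv2.inRange(h,*HS["yellow"])[148:178,314:344]
    return ["".join("Y" if x else("." if v<70 else "o") for x,v in zip(a,b)) for a,b in zip(m,h[148:178,314:344,2])]
for a,b in zip(show(old),show(h)): print(a,b)
```

```text
oooooooooooooooooooooooooooooo ..............................
oooooooooooooooooooooooooooooo o.............................
oooooooooooooooooooooooooooooo ooo..oo.......................
oooooooooooooooooooooooooooooo ooooooooo.....................
oooooooooooooooooooooooooooooo ooooooooo.............oooo...o
oooooooooooooooooooooooooooooo ooooooooo...oo..o.....oooo..oo
oooooooooooooooooooooooooooooo ooo.oo.oo...oo..o.....ooo...oo
ooooooooYYYYoooooooooooooooooo ooo...ooo...oo..o.....oo.....o
oooooooYYYYYYYYYYYYYYYoooooooo ......oYY...oo..o....ooo.....o
.ooooooYYYYYYYYYYYYYYYYYoooooo ......oYY...oo..o....YYo.....o
.oooooYYYYYYYYYYYYYYYYYYoooooo ...o..oYY...oo..o...oYYo.....o
.oooooYYYYYYYYYYYYYYYYYY.ooooo .o....oYY...oo..o...oYYo.....o
..ooooYYYYYYYYYYYYYYYYYo.ooooo ...o..oYYo..oo..o...oYYo.....o
..oooYYYYYYYYYYYYYYYYYYo.ooooo ...o..YYYo..o...o..oYYY...o..o
..oooYYYYYoYYYYYYYYYYYYo.ooooo ......YYYo.oo...o..YYYY......o
..ooooYYYYYYYYYYYYYYYYYooooooo .....oYYYY.Yo..oo.oYYYY......o
ooooooYYYYYYYYYYYYYYYYYooooo.o o....YYYYYoYYo.YY.oYYYY......o
oooooYYYYYYYYYYYYYYYYYY.oooo.o oo..oYYYYYoYYooYY.oYYYo......o
oooooYYYYYYYYYYYYYYYYYY.oooo.o o.o.oYYYYYYYYoYYYooYYYo......o
oooooYYYYYYYYYYYYYYYYYY.oooo.o oooooYYYYYYYYYYYYYYYYYo..o...o
.ooooYYYYYYYYYYYYYYYYYo.oooo.o .ooooYYYYYYYYYYYYYYYYYo......o
oooooYYYYYYYYYYYYYYYYYo.ooo..o oooooYYYYYYYYYYYYYYYYYo..o...o
oooo.oYYYYYYYYYYYYYYYY..ooo.oo oooo.oYYYYYYYYYYYYYYYY..ooo.oo
oooo.oooooooooYYYYYYYo.oooo.oo oooo.ooooooooooYYYYYYo.oooo.oo
oooo........oooooooooo.oooo.oo oooo........oooooooooo.oooo.oo
ooooooooooooo..........oooo.oo ooooooooooooo..........oooo.oo
ooooooooooooooooooooooooooo.oo ooooooooooooooooooooooooooo.oo
..ooooooooooooooooooooooooo.oo ..ooooooooooooooooooooooooo.oo
...oooooooooooooooooooooooo.oo ...oooooooooooooooooooooooo.oo
ooooooooooooooooooooooooooo.oo ooooooooooooooooooooooooooo.oo
```

The tips sit centrally over the undisturbed pad and look about 17 mm or more above the nominal TCP. I keep lowering in small steps.

Emit:
drive_tool --plan '[{"x": 0, "y": 0, "z": 0.04, "ax": 0, "ay": 0, "az": 0, "hand": 0}, {"x": 0, "y": 0, "z": 0.08, "ax": 0, "ay": 0, "az": 0, "hand": 0}, {"x": 0, "y": 0, "z": 0.08, "ax": 0, "ay": 0, "az": 0, "hand": 0}]'

```text
clock: 8.45
eef_pos: [576.9, -179.4, 30.4]
tcp_rot: [3.142, -0.0, 1.05]
contact_force: [0.3, 1.5, 0.9]
opening: -0.0
grasp_force: 0.2
```

```bash
python3 g.py
```

```text
[ 576.84215384 -179.39224353   30.48972151] [ 0.38026811 -1.07506983 -0.27856342]
[268. 145.] [319. 170.]
```

Emit:
drive_tool --plan '[{"x": 0, "y": 0, "z": 0.04, "ax": 0, "ay": 0, "az": 0, "hand": 0}, {"x": 0, "y": 0, "z": 0.08, "ax": 0, "ay": 0, "az": 0, "hand": 0}, {"x": 0, "y": 0, "z": 0.08, "ax": 0, "ay": 0, "az": 0, "hand": 0}]'

```text
clock: 8.8
eef_pos: [576.8, -179.4, 26.4]
tcp_rot: [3.142, 0.0, 1.05]
contact_force: [-0.1, 0.7, -0.6]
opening: 0.003
grasp_force: 0.0
```

```bash
python3 g.py
```

```text
[ 576.70503794 -179.36774861   26.35771804] [-1.36195441  0.88505411  0.04422106]
[267. 145.] [319. 170.]
```

Run:
```python
from h import *
f=imaging.grab_frame("scene")[120:190,270:370,::-1];g=imaging.grab_frame("top")[120:220,195:295,::-1]
a=cv2.resize(f,(800,560),interpolation=2)[:, 200:];
cv2.imwrite("pics/s8.png",np.hstack([cv2.resize(f[:,25:85],(480,560),interpolation=2),cv2.resize(g[:,20:80],(320,533),interpolation=2)[:560].copy() if 0 else cv2.resize(g[:,20:80],(320,560),interpolation=2)]))
s=monitor.sense()["eef_pos"]
print(proj("scene",s),proj("top",s))
```

```text
[327.97804897 170.86205755] [263.58182576 162.52083794]
```

View pics/s8.png

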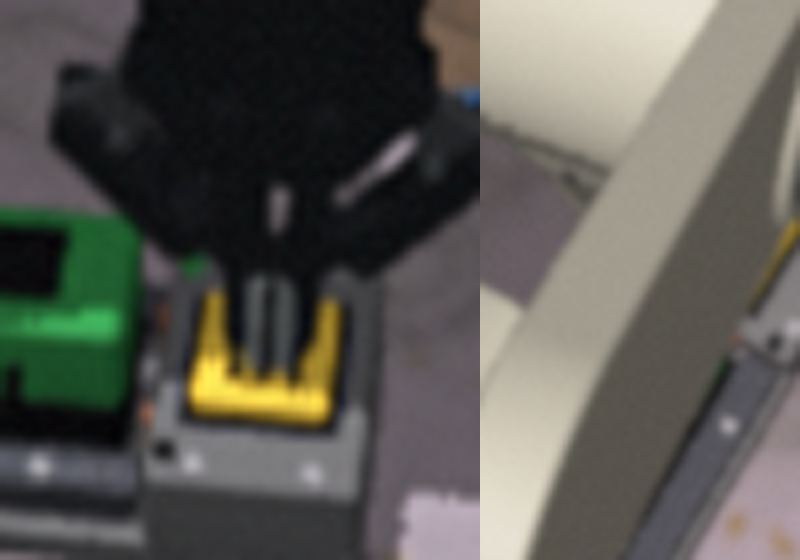

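The tips are visible at (270,370), low over the pad but still not loading it. The finger's near edge suggests the real tips are 25 mm or so above the reported TCP, so contact should be close. I continue with force checks.

Emit:
drive_tool --plan '[{"x": 0, "y": 0, "z": 0.03, "ax": 0, "ay": 0, "az": 0, "hand": 0}, {"x": 0, "y": 0, "z": 0.06, "ax": 0, "ay": 0, "az": 0, "hand": 0}, {"x": 0, "y": 0, "z": 0.06, "ax": 0, "ay": 0, "az": 0, "hand": 0}]'

```text
clock: 9.25
eef_pos: [576.9, -179.4, 23.5]
tcp_rot: [3.142, -0.0, 1.05]
contact_force: [0.1, -0.4, 2.2]
opening: -0.002
grasp_force: 1.5
```

Emit:
drive_tool --plan '[{"x": 0, "y": 0, "z": 0.03, "ax": 0, "ay": 0, "az": 0, "hand": 0}, {"x": 0, "y": 0, "z": 0.06, "ax": 0, "ay": 0, "az": 0, "hand": 0}, {"x": 0, "y": 0, "z": 0.06, "ax": 0, "ay": 0, "az": 0, "hand": 0}]'

```text
clock: 9.55
eef_pos: [577.0, -179.5, 21.1]
tcp_rot: [3.141, -0.0, 1.05]
contact_force: [-2.4, 0.0, 8.8]
opening: 0.001
grasp_force: 4.6
```

```bash
python3 g.py
```

```text
[ 576.98791992 -179.44399258   21.11196982] [-2.79261853  0.56503506  9.1612906 ]
[255. 143.] [300. 169.]
```

The pad went down and the green pack jumped back (its right edge moved from column 319 to 300). I lift clear.

Emit:
drive_tool --plan '[{"x": 0, "y": 0, "z": -0.4, "ax": 0, "ay": 0, "az": 0, "hand": 0}, {"x": 0, "y": 0, "z": -1.0, "ax": 0, "ay": 0, "az": 0, "hand": 0}, {"x": 0, "y": 0, "z": -1.8, "ax": 0, "ay": 0, "az": 0, "hand": 0}, {"x": 0, "y": 0, "z": -2.6, "ax": 0, "ay": 0, "az": 0, "hand": 0}, {"x": 0, "y": 0, "z": -3.2, "ax": 0, "ay": 0, "az": 0, "hand": 0}, {"x": 0, "y": 0, "z": -3.2, "ax": 0, "ay": 0, "az": 0, "hand": 0}, {"x": 0, "y": 0, "z": -3.2, "ax": 0, "ay": 0, "az": 0, "hand": 0}]'

```text
clock: 10.3
eef_pos: [577.0, -179.5, 180.8]
tcp_rot: [3.141, -0.0, 1.05]
contact_force: [-0.8, -0.7, -0.7]
opening: -0.003
grasp_force: 0.0
```

Run:
```python
from h import *
f=imaging.grab_frame("scene");print(monitor.sense()["contact_force"])
old=cv2.cvtColor(cv2.imread("pics/scene0.png"),cv2.COLOR_BGR2RGB)
for nm,c,p,pad,a in(("green","green",(282,157),[574.3,-178.5],-29.6),("red","red",(299,252),[513.3,-431.5],-32.2)):
    u=[np.cos(np.radians(a)),np.sin(np.radians(a))]
    for im in(old,f):
        q=rect("scene",im,c,p,78,45);print(nm,q,(np.array(q[0])-pad)@u)
```

```text
[ 0.00554211  0.87557805 -0.53796784]
green ((500.839111328125, -151.83526611328125), (72.10630798339844, 114.51131439208984), 60.53691482543945) -77.0446986451203
green ((469.8681335449219, -134.2076873779297), (72.74425506591797, 101.80087280273438), 59.89288330078125) -112.68080593333426
red ((402.828369140625, -370.7586364746094), (63.33672332763672, 99.64136505126953), 57.93851089477539) -125.84797068303862
red ((443.9166259765625, -396.5054931640625), (63.053245544433594, 113.681884765625), 57.346656799316406) -77.35947942717159
```

Green now stands about 113 mm behind its pad. Red measures at its home position, with the same LED bias as the green pack had when home. I hand the job in.

```bash
python3 -c "
from rig import r
print(r.sign_off())"
```

```text
the job is handed in; nothing more can be done
None
```

I slid the red pack home, where its catch holds it, then released the green pack, which stands loose on its rail about 113 mm behind its pad; the job is handed in at about 10.4 s, but sign-off returned no verdict.

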